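# Lock the open tip box into its nest

## Task

Clamp the open pipette tip box (the one without a lid) in its nest: press down the orange lock tab on that nest's sliding fence and, keeping it held down all the way, slide the fence toward the box until the box is snug between the fence and the end stop. Then let the tab spring up so that the fence locks there, and leave the other nest, the one with the lidded box, as it is.

Things in the scene. Friction and masses are not known exactly. Their poses are not given: they have to be found in the camera images.
- open_tab_top (a point): centre of the flat top of the orange lock tab on the OPEN box's nest, 68 mm above the worktop while up; rides with the tab. x: along the rail toward fence, box and end stop (the way to slide); z up. The flat is 44 x 44 mm with a lip 6 mm high, 4 mm thick at each x end, open at the sides: shut fingertips fit between the lips, push down and drag it along. The fence's face is 39 mm ahead in x.
- open_tab (a joint): how far that tab is pressed down, m: 0 up, with its steel tooth caught between the pins of the rack in the rail (fence locked), 0.012 hard down. From 0.004 the tooth is clear and the fence is free; 6 to 10 mm is ample. A spring pushes it up with 12 N at the top, 16 N at the bottom.
- open_fence (a joint): position of that carriage with fence along the rail, m, growing toward the box: starts at 0 to 0.04, stops hard at 0.104, where the box, against the end stop, has 1 to 2 mm of play. With the tab down it slides at 1 N; let up beyond 0.092, the tooth drops behind the last pin and the fence cannot go back. Grey carriage 60 x 60 mm, top 48 mm above the worktop; fence 110 mm wide, top at 46 mm.
- open_box: tip box without a lid, clear with yellow tips standing out of it, 86 (x) x 124 (y) x 71 mm high, 0.13 kg, loose. It stands 10 mm above the worktop on the nest's fixed aluminium base plate (285 x 150 mm), between low side guides, 5 to 20 mm short of the end stop: the fence pushes it home. Origin: centre of its underside; x as in the nest.
- lidded_tab_top (a point): the same point, with the same axes, of the lock tab on the other nest, which is alike but holds the tip box with the closed lid (88 mm high). To be left alone.
There are look-alikes about, which are no part of the job. What is shaped like the open_box but blue or purple is not meant.

How it is judged:
By the outcome, as a careful person would: the job done as asked, in the order asked, and still so for the second after the job is handed in, with the robot touching nothing.
It also fails if it takes over 32 s, if anything falls off the work surface, if the arm or the gripper's body presses on something with over 40 N, if the wrist force passes 120 N, or if a joint passes its speed limit or range.

## Robot

A 6-joint arm with a two-finger parallel gripper is mounted at the origin on a cart in front of the work surface, level with it; the furniture and walls round the work are solid. World frame = base frame: x ahead of the robot, y to its left, z up, the work surface at z = 0. Lengths are in m, angles in rad, forces in N, time in s.
With the tool pointing down it reaches from about 0.275 to 0.775 m from the base axis. Payload 14.6 kg.
Tool frame: the origin (TCP) lies at the very end of the fingers, on their centre line; the grasp point (between the pads) lies grip_point_offset behind it (grip_point_offset is the distance from the TCP to the grasp point, in m); z points along the fingers, y is the line along which they close (so a half turn about z gives the same grasp; the last joint's range is limited). The gripper opens to 85 mm and grips with 20 to 120 N. Pads are 22 mm wide; open, the fingers measure 114 mm over their backs; the gripper's body (76 mm by 85 mm) begins 54 mm behind the grasp point. The pads swing forward as they close: fully open they stand 13 mm farther back than shut.
Start: joints at [-1.256, 0.263, -0.048, 1.259, 0, 1.415], TCP at [0.238, -0.468, 0.231] pointing down, gripper open.
Joint ranges: [-2.65, 2.65], [-0.89, 1.7], [-1.18, 1.37], [-2.13, 2.11], [-1.35, 1.29], [-3.14, 3.14]. Speed limits (rad/s): [1.89, 1.89, 2.57, 2.79, 3.14, 3.14].

## Interface

Orientations are given as a unit quaternion [x, y, z, w].
In Python, from rig import * gives the robot as it stands. Calls block until the motion is done:
- move_pose(position, orientation): joint-space move of the TCP to a pose.
- movel(position, speed=0.15, attitude=None, max_force=None): straight line of the TCP; attitude=None keeps the orientation; speed is the mean speed in m/s. With max_force (N) it stops when the force on the tool has changed by that much, and returns True; else False.
- set_joints(angles): joint-space move.
- gripper_to(opening, grip_force=None): finger opening in m; grip_force is the grip in N (None keeps the last); returns when the fingers have stopped.
- hold(seconds).
- solve_ik(position, orientation): joint angles nearest the present ones, or None.
- sense(): the state.
- capture(name): name is "scene" or "top" or "wrist"; returns the picture (400x640x3 uint8, blue, green, red); there is no depth.
- camera_model(name): a dict with "mtx" (3x3 intrinsics, pixels), "dist" ([k1, k2, p1, p2, k3] as OpenCV has them; the pictures are not rectified), "pose" (4x4, takes a point from camera to world coordinates); the wrist camera has in their place "mount" (4x4, takes a point from camera to tool coordinates, whose origin is the TCP and whose axes are the flange's). Camera axes: x right, y up, looking along -z (the intrinsics and any distortion apply to the point x, -y, -z); pixel columns grow to the right and rows downward; lengths in m; the calibration is good to about 2 mm. A picture is of the moment at which its call begins: read the wrist's pose just before it. camera_model takes no time and is no camera call.
A pose or a line that the arm cannot do raises Unreachable and nothing moves.
- close_job(): hands the job in; it is judged then, once.
The state is a dict: "time": time; "joints": joint angles; "dq": joint speeds; "joint_efforts": joint torques, N m; "ee_pos": TCP position; "orientation": TCP orientation; "ft_force": force on the tool from outside, world axes, zero at the start; "torque": the same for the moment, N m; "width": finger opening in m; "grip_force": force on a finger pad.
Only numpy, scipy, OpenCV 4.12 (cv2) and the standard library are available. Lean on these libraries where they do the work, as an engineer would, in place of code of your own. Each camera call takes 0.05 s, during which the arm holds its last target. There are 200 camera calls.

## Working session

There is one attempt and no reset: what is moved stays moved. The work goes in short steps, each a Python script; the robot and the scene stay as the last script left them, time stands still between calls to the robot, and variables do not carry over. Pictures are saved under pics/ and viewed, at most 10 in all, crops included, and the job is handed in when it is done.

```bash
mkdir -p pics; ls
python3 - <<'E'
from rig import *
import cv2
for n in("scene","top"):
    cv2.imwrite(f"pics/{n}0.png",capture(n)); m=camera_model(n); print(n,m)
E
```

```text
pics
scene {'mtx': array([[455.61470534,   0.        , 320.65189594],
       [  0.        , 455.61470534, 198.43441238],
       [  0.        ,   0.        ,   1.        ]]), 'dist': array([-0.05697214,  0.        ,  0.        ,  0.        ,  0.        ]), 'pose': array([[-0.73995215,  0.37770542, -0.55660528, -0.30855472],
       [-0.67264672, -0.41038015,  0.61573901,  1.12434233],
       [ 0.00414821,  0.83001612,  0.55772398,  0.95817214],
       [ 0.        ,  0.        ,  0.        ,  1.        ]])}
top {'mtx': array([[454.14662473,   0.        , 315.36634349],
       [  0.        , 454.14662473, 204.22940683],
       [  0.        ,   0.        ,   1.        ]]), 'dist': array([-0.1164358,  0.       ,  0.       ,  0.       ,  0.       ]), 'pose': array([[ 1.11251861e-02,  9.90484964e-01, -1.37170575e-01,
         3.29438263e-01],
       [-9.99935730e-01,  1.13194539e-02,  6.36271673e-04,
         1.54323994e-01],
       [ 2.18291352e-03,  1.37154680e-01,  9.90547237e-01,
         1.63889091e+00],
       [ 0.00000000e+00,  0.00000000e+00,  0.00000000e+00,
         1.00000000e+00]])}
```

View pics/scene0.png

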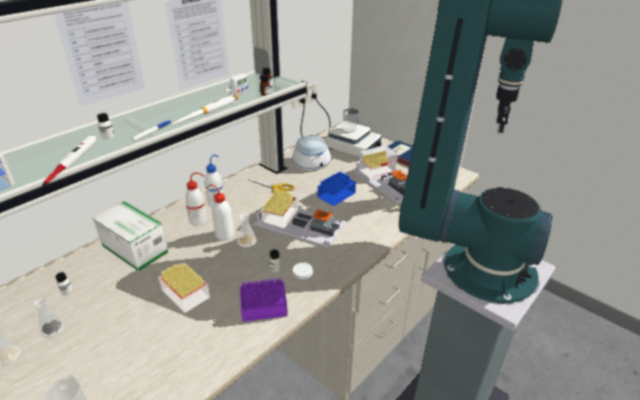

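View pics/top0.png

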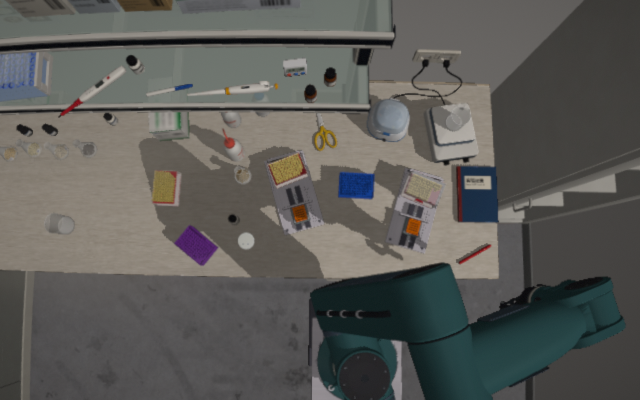

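Tabs: nest A with orange tab at top (299,213) / scene (322,214), and nest B at top (413,228) / scene (400,175). Other look-alikes in top: loose yellow-tip box (166,187), blue box (356,185), purple box (196,245). One crop will decide between A and B.

```bash
cat > h.py <<'E'
from rig import *
import cv2, numpy as np
def ray(name,uv):
    m=camera_model(name)
    p=cv2.undistortPoints(np.array([[uv]],float),m["mtx"],m["dist"])[0,0]
    P=m["pose"]; return P[:3,3],P[:3,:3]@np.array([p[0],-p[1],-1])
def plane(name,uv,z):
    o,d=ray(name,uv); return o+d*(z-o[2])/d[2]
def orange(img):
    h=cv2.cvtColor(img,cv2.COLOR_BGR2HSV); return cv2.inRange(h,(4,170,90),(16,255,255))
E
python3 - <<'E'
from h import *
t=cv2.imread("pics/top0.png");s=cv2.imread("pics/scene0.png")
r=lambda a:cv2.resize(a,(400,400),interpolation=cv2.INTER_CUBIC)
a=[r(t[140:240,245:345]),r(t[155:255,370:470]),r(s[170:260,245:335]) ,r(s[135:215,345:425])]
cv2.imwrite("pics/crop.png",cv2.resize(np.vstack([np.hstack(a[:2]),np.hstack(a[2:])]),(600,600)))
for n,i in(("top",t),("scene",s)):
    for c in cv2.findContours(orange(i),0,2)[0]:
        if cv2.contourArea(c)>15:
            q=cv2.minAreaRect(c);print(n,q,plane(n,q[0],.068))
E
```

```text
top ((412.8207702636719, 226.37738037109375), (12.225089073181152, 14.56021785736084), 15.94539737701416) [ 0.47283236 -0.18764707  0.068     ]
top ((299.5188903808594, 213.06605529785156), (14.148136138916016, 11.950366973876953), 74.05460357666016) [0.51527407 0.20816247 0.068     ]
scene ((322.3735656738281, 215.0477294921875), (16.339792251586914, 7.870082855224609), 12.994616508483887) [0.50903739 0.21094602 0.068     ]
scene ((399.1153564453125, 175.07693481445312), (13.590154647827148, 6.656403064727783), 33.6900634765625) [ 0.4673303  -0.17855935  0.068     ]
```

View pics/crop.png

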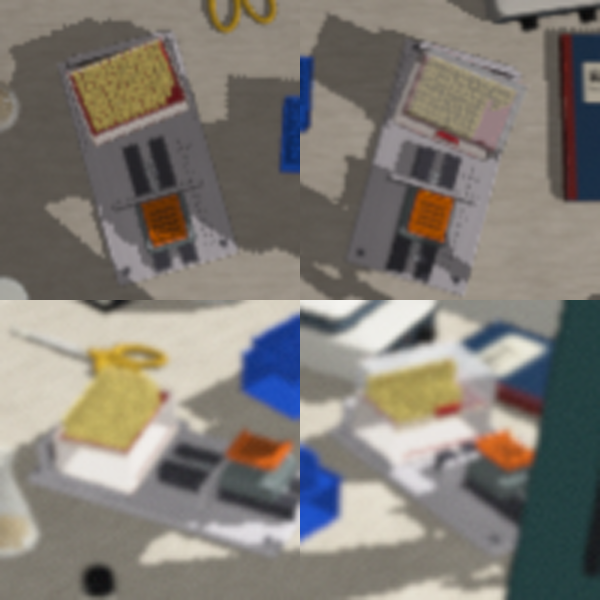

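Nest A (left, tab at top (299,213)) holds the box with bare yellow tips and no lid. Nest B's box has a clear lid with a red clasp, so A is the target. Next is a wrist view for the fine pose.

```bash
cat >> h.py <<'E'
from scipy.spatial.transform import Rotation as R
def down(th,flip=1):
    x=flip*np.array([np.cos(th),np.sin(th),0]);z=np.array([0,0,-1.]);return R.from_matrix(np.c_[x,np.cross(z,x),z]).as_quat()
def wplane(uv,z,s):
    m=camera_model("wrist");p=cv2.undistortPoints(np.array([[uv]],float),m["mtx"],m["dist"])[0,0]
    Rt=R.from_quat(s["orientation"]).as_matrix();M=m["mount"]
    o=Rt@M[:3,3]+s["ee_pos"];d=Rt@M[:3,:3]@np.array([p[0],-p[1],-1]);return o+d*(z-o[2])/d[2]
E
python3 - <<'E'
from h import *
s=sense();print(s["time"],s["ee_pos"],R.from_quat(s["orientation"]).as_matrix().round(2),camera_model("wrist"),grip_point_offset if 'grip_point_offset' in globals() else '')
a=plane("top",(288,168),.085);print(a)
th=np.deg2rad(16)
for f in(1,-1):print(f,solve_ik([.49,.2,.27],down(th,f)),solve_ik([.6,.23,.06],down(th,f)))
E
```

```text
0.1 [ 0.2376082  -0.46790051  0.23087753] [[ 0.89  0.45 -0.  ]
 [ 0.45 -0.89  0.  ]
 [ 0.   -0.   -1.  ]] {'mtx': array([[312.93383969,   0.        , 323.5441326 ],
       [  0.        , 312.93383969, 197.19048041],
       [  0.        ,   0.        ,   1.        ]]), 'dist': array([-0.01872699,  0.        ,  0.        ,  0.        ,  0.        ]), 'mount': array([[ 1.12780530e-03,  9.61071344e-01,  2.76298026e-01,
         7.06369877e-02],
       [ 9.99999346e-01, -1.13705211e-03, -1.26734004e-04,
         5.44669010e-04],
       [ 1.92364835e-04,  2.76297988e-01, -9.61071998e-01,
        -1.44744309e-01],
       [ 0.00000000e+00,  0.00000000e+00,  0.00000000e+00,
         1.00000000e+00]])} 0.0187
[0.67140193 0.25042762 0.085     ]
1 [0.23348923 0.26224691 0.05510301 1.36365243 0.         3.0958292 ] [ 0.23935078  0.55241018 -0.0563136   0.96207255  0.          3.10169076]
-1 [ 0.23348923  0.26224691  0.05510301  1.36365243  0.         -0.04576345] [ 0.23935078  0.55241018 -0.0563136   0.96207255  0.         -0.0399019 ]
```

Run:
```python
from h import *
th=np.deg2rad(16);u=np.array([np.cos(th),np.sin(th)])
c=np.array([.512,.2095])+.06*u
move_pose([*c,.25],down(th,-1)); gripper_to(0.0)
s=sense();i=capture("wrist");cv2.imwrite("pics/w0.png",i)
print(s["time"],s["ee_pos"],s["width"])
for k in cv2.findContours(orange(i),0,2)[0]:
    if cv2.contourArea(k)>200:
        q=cv2.minAreaRect(k);b=cv2.boxPoints(q);print(q,wplane(q[0],.068,s),[wplane(p,.068,s)[:2].round(4) for p in b])
```

```text
3.5833 [0.56966581 0.22605451 0.25001131] 0.00016129363751318077
((319.8916015625, 119.48942565917969), (52.089088439941406, 41.74151611328125), 88.45184326171875) [0.51540779 0.20625906 0.068     ] [array([0.4976, 0.1789]), array([0.4851, 0.2185]), array([0.5339, 0.2348]), array([0.547 , 0.1935])]
```

View pics/w0.png

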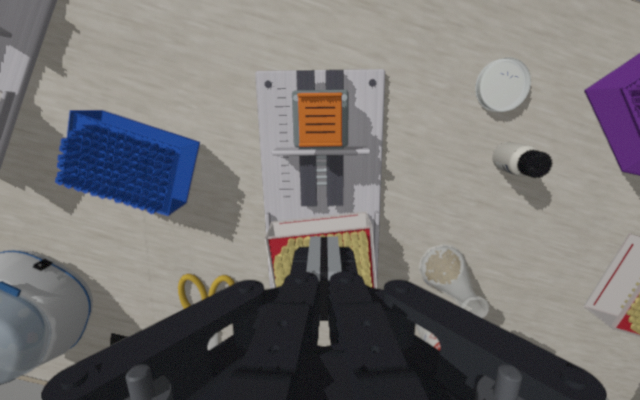

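Run:
```python
from h import *
s=sense()
a,b=wplane((321,71),.01,s),wplane((324.5,213),.01,s);d=b-a;print("plate",np.degrees(np.arctan2(d[1],d[0])),a,b)
th=np.deg2rad(17);u=np.array([np.cos(th),np.sin(th)])
c=np.array([.5153,.207])+.004*u
movel([*c,.10],.2,down(th,-1))
f0=sense()["ft_force"]
print(movel([*c,.058],.03,max_force=5))
s=sense();z=s["ee_pos"][2];print(s["time"],s["ee_pos"],s["ft_force"]-f0)
cv2.imwrite("pics/w1.png",capture("wrist"))
```

```text
plate 17.45113333246877 [0.46508403 0.19260775 0.01      ] [0.6295121  0.24429758 0.01      ]
True
5.6 [0.5193037  0.20820502 0.06696263] [-0.53034278 -0.13617662 10.48570342]
```

View pics/w1.png

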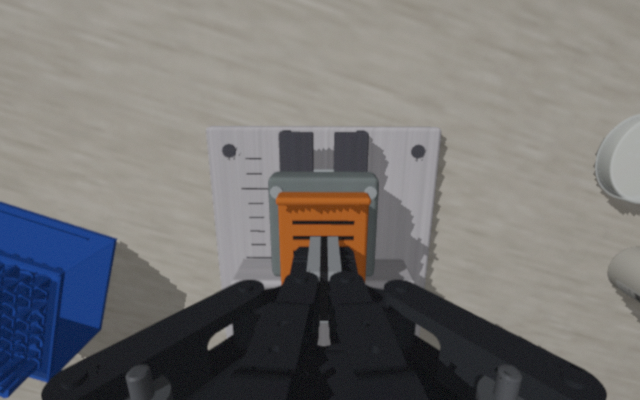

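The shut fingertips rest on the orange flat, ending at about (324,240). They are centred sideways and clear of the rear lip at row 200. Next: press and slide.

Run:
```python
from h import *
th=np.deg2rad(17.3);u=np.array([np.cos(th),np.sin(th),0])
p=np.array(sense()["ee_pos"]);p[2]=.0595
movel(p,.02);s=sense();f=s["ft_force"];print(s["ee_pos"],f)
q=np.array(p)+.125*u
print(movel(q,.05,max_force=14))
s=sense();print(s["time"],s["ee_pos"],(s["ee_pos"]-p)@u,s["ft_force"],(s["ft_force"])@u)
i=capture("wrist");cv2.imwrite("pics/w2.png",np.vstack([i,]))
```

```text
[0.52038643 0.20853523 0.0603649 ] [-0.23243763 -0.46303248 14.29563594]
True
7.925 [0.61187454 0.23681182 0.05968558] 0.09678062481126692 [-6.95948708 -3.04428564 13.98614194] -7.5499395056113725
```

View pics/w2.png

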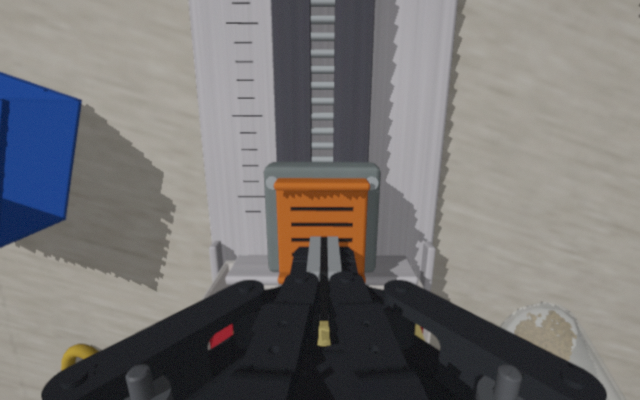

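Fence travelled about 96 mm and met resistance. I'll push a little further to confirm it's the hard stop, not the box binding.

Run:
```python
from h import *
th=np.deg2rad(17.3);u=np.array([np.cos(th),np.sin(th),0])
def tab(z):
    s=sense();i=capture("wrist");k=max(cv2.findContours(orange(i),0,2)[0],key=cv2.contourArea).reshape(-1,2)
    r=k[:,1].min();x=k[k[:,1]<r+6,0].mean();w=wplane((x,r),z,s);print("rear lip",(w[:3])@u,s["ee_pos"]@u,s["ee_pos"][2],s["ft_force"]@u,s["ft_force"][2]);return i
tab(.066)
p=np.array(sense()["ee_pos"]);p[2]=.0597
print(movel(p+.02*u,.02,max_force=18));i=tab(.066)
h=sense()["time"];print(h)
```

```text
rear lip 0.6164033139385515 0.6546578042306292 0.05994651447247233 -7.4320174073988206 15.27239943964888
True
rear lip 0.6163691101368922 0.6546731013108139 0.05917971806132284 -8.647142237599526 13.786453257531356
8.5083
```

Run:
```python
from h import *
th=np.deg2rad(17.3);u=np.array([np.cos(th),np.sin(th),0])
p=np.array(sense()["ee_pos"])
p[2]=.1;movel(p,.04)
p=p+.03*u;p[2]=.25;movel(p,.2)
s=sense();i=capture("wrist");cv2.imwrite("pics/w3.png",i)
k=max(cv2.findContours(orange(i),0,2)[0],key=cv2.contourArea);r=cv2.minAreaRect(k);w=wplane(r[0],.07,s)
print(s["time"],r,w,w@u-(np.array([.5153,.207,0])@u))
set_joints([-.6,*s["joints"][1:]]);cv2.imwrite("pics/t3.png",cv2.resize(capture("top")[130:250,230:350],(600,600),interpolation=cv2.INTER_CUBIC));print(sense()["time"])
```

```text
10.6 ((322.5, 139.0), (50.0, 41.0), 90.0) [0.60198114 0.23241142 0.07      ] 0.09031647272091015
12.7333
```

View pics/w3.png

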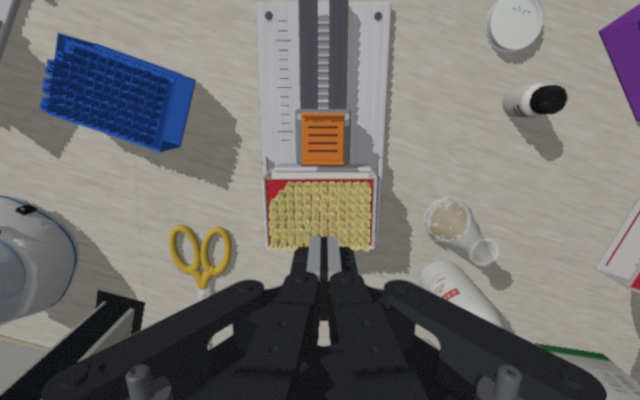

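View pics/t3.png

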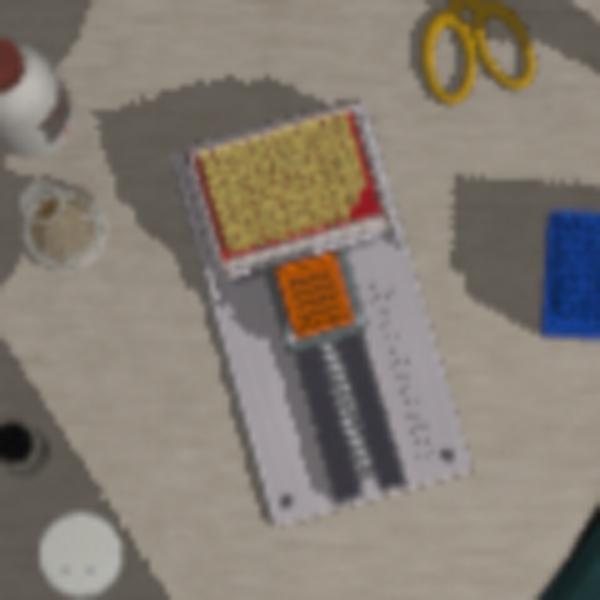

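Fence now sits against the box: tab at (322,139) in the wrist view, fence at row 170 touching the box. It moved 90 mm to the hard stop. The implied far face of the box lands at the end stop, which fits the plate length. The tab is released and the arm is clear.

```bash
python3 -c "
from rig import *
print(close_job())"
```

```text
the job is handed in; nothing more can be done
None
```

I pressed the open box's tab down, slid its fence about 90 mm to the hard stop with the box snug, let the tab up and handed the job in at about 13 s. I left the lidded nest alone; I judged the lock from position and pictures, not a pull-back test.

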